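# Fold down the sprung bottle step and set the bottle on it

## Task

Fold down the sprung bottle step of the post stand: push the upright step over from its lipped face until it passes centre and its spring snaps it down level on its stop. Then set the larger, screw-capped bottle (not the small dropper bottle) upright on the level step inside its raised lip and let go, without dropping it. Be gentle: the step's hinge must never take more than 30 N from the gripper or the bottle, and nothing else on the table is to be shifted.

Things in the scene. Friction and masses are not known exactly. Their poses are not given: they have to be found in the camera images.
- stand: Metal post stand fixed to the table: base plate 130 x 110 x 10 mm (x -45 to +85 mm, y +-55 mm), post 24 mm, and a clamp sleeve carrying a hinged step. Origin on the table straight under the hinge axis, z up. The sleeve is clamped tight at an unmeasured height: the hinge axis is 115 to 171 mm above the table, different each time, to be seen or felt. +x points away from the robot within 0.35 rad.
- hinge_low (a point): Where the hinge axis (parallel to the stand's y) would be with the sleeve at its lowest; really 0 to 56 mm higher. The step turns 98 degrees (1.71 rad) from upright down to level, towards the stand's +x. Its spring pushes back (0.7 Nm, from 45 degrees above level falling) until some 12 degrees above level, then snaps it down; let go earlier, it flies back. Both stops are hard. Only the step rises over 6 mm above the axis.
- edge_low (a point): Where the upright step's free edge would be (middle) with the sleeve at its lowest; really 0 to 56 mm higher. The step: aluminium plate 90 mm wide along y, 6 mm thick, reaching 100 mm from the hinge axis, at first leaning 8 degrees past vertical to -x: the edge is 99 mm above and 14 mm to -x of the axis. Its -x face, later the top, has a lip 4 mm wide, 4 mm high on the free edge and sides.
- seat_low (a point): Middle of the step's top face once level, with the sleeve at its lowest; really 0 to 56 mm higher. The face is level, 4 mm above the hinge axis, flat inside the lip: 86 mm wide and 5 to 96 mm from the axis to +x; this point lies 58 mm from the axis. The bottle belongs here.
- bottle: The bottle to set on the step: plain frosted white bottle with ribbed screw cap, 89 mm tall, body 40 mm diameter up to 70 mm, cap 35 mm diameter from 70 to 89 mm; 80 to 170 g. Origin at the centre of its underside, z up its axis.
- dropper: Bystander: smaller dropper bottle with pointed nozzle, 27 mm diameter, 60 mm tall. Origin at the centre of its underside. Not to be moved.
- dome: Bystander: stick with domed cap, 32 mm diameter, 58 mm tall, standing. Origin under its centre. Not to be moved.
- petri: Bystander: petri dish, 90 mm diameter, 16 mm high. Origin under its centre. Not to be moved.
- tape_roll: Bystander: roll of tape lying flat, 66 mm diameter, 19 mm high. Origin under its centre. Not to be moved.
Things that resemble listed ones, but are neither listed nor needed, are in the scene too. Leave any green or yellow look-alike of the bottle alone.

How it is judged:
By the outcome, as a careful person would: the job done as asked, in the order asked, and still so for the second after the job is handed in, with the robot touching nothing.
It also fails if it takes over 72 s, if anything falls off the work surface, if the arm or the gripper's body presses on something with over 40 N, if the wrist force passes 120 N, or if a joint passes its speed limit or range.

## Robot

A 7-joint arm with a two-finger parallel gripper is mounted at the origin on the work surface; the furniture and walls round the work are solid. World frame = base frame: x ahead of the robot, y to its left, z up, the work surface at z = 0. Lengths are in m, angles in rad, forces in N, time in s.
With the tool pointing down it reaches from about 0.425 to 0.975 m from the base axis. Payload 16.7 kg.
Tool frame: the origin (TCP) lies midway between the tips of the shut fingers; the grasp point (between the pads) lies 19 mm behind it; z points along the fingers, y is the line along which they close (so a half turn about z gives the same grasp; the last joint's range is limited). The gripper opens to 85 mm and grips with 20 to 120 N. Pads are 22 mm wide; open, the fingers measure 114 mm over their backs; the gripper's body (76 mm by 85 mm) begins 54 mm behind the grasp point. The pads swing forward as they close: fully open they stand 13 mm farther back than shut.
Start: joints at [1.169, 0.426, 0.074, 1.606, -0.034, 1.111, -0.067], TCP at [0.169, -0.654, 0.193] pointing down, gripper open.
Joint ranges: [-2.85, 2.85], [-0.5, 2.14], [-1.23, 1.37], [0.21, 2.46], [-1.02, 4.16], [0.16, 2.05], [-2.73, 2.73]. Speed limits (rad/s): [1.89, 1.89, 2.39, 2.39, 3.01, 3.01, 3.01].

## Interface

Orientations are given as a 3x3 rotation matrix whose columns are the frame's x, y, z axes.
In Python, from workcell import status, imaging, ctrl gives the robot as it stands.
- The arm moves only by the tool step_arm, never from a script. Its argument "plan" is a list of rows, each a list of 3 entries, a list of its own where there are three numbers: the finger opening in mm, from 0 to 85.4, then the shift along the tool's x, y, z in mm, then the turn, a rotation vector about the tool's x, y, z in degrees. A call has 1 to 12 rows; each row shifts and turns the commanded pose from where the row before left it, along the tool's axes as they then stand; what a row does not reach is not made up. A row lasts 1/12 s, in which the tool goes at most 41.7 mm and 7.16 degrees, less where a joint would pass 70% of its speed; a pose out of reach is approached as far as the arm can. A call with a gripper value outside its range is refused whole. The fingers move at their own pace and stop on an object; the grip force is fixed at half the most. Time passes only in rows, so rows that do not move let the fingers close. It gives the time, the measured TCP pose, the force, the opening and the grip force at its end, in the units of the state.
- status.sense(): the state, without advancing time (a new reading comes with each control period).
- imaging.get_image(name): name is "scene" or "top"; returns a dict with "img" (384x512x3 uint8, blue, green, red), "intrinsics" (3x3 intrinsics, pixels), "rvec" (rotation vector, rad) and "tvec" (3), from world to camera coordinates, as OpenCV has them. Camera axes: x right, y down, z forward; pixel columns grow to the right and rows downward; lengths in m; the calibration is good to about 2 mm. A picture is of the moment at which its call begins. There is no depth.
- ctrl.sign_off(): hands the job in; it is judged then, once.
The state is a dict: "time": time; "joint_positions": joint angles; "qd": joint speeds; "tau": joint torques, N m; "eef_pos": TCP position; "tool_rot": TCP orientation; "ft_force": force on the tool from outside, world axes, zero at the start; "torque": the same for the moment, N m; "opening": finger opening in m; "gripper_force": force on a finger pad.
Only numpy, scipy, OpenCV 4.12 (cv2) and the standard library are available. Lean on these libraries where they do the work, as an engineer would, in place of code of your own. Each camera call takes 0.05 s, during which the arm holds its last target. There are 200 camera calls.

## Working session

There is one attempt and no reset: what is moved stays moved. The work goes in short steps, Python scripts to look and compute and a tool call to move; the robot and the scene stay as the last step left them, time stands still between calls to the robot, and variables do not carry over. Pictures are saved under pics/ and viewed, at most 10 in all, crops included, and the job is handed in when it is done.

Besides the shell and the picture viewer there is one more tool, called after "Request:" by a JSON object that holds its "api" and its "payload", one argument or row to a line. step_arm: Moves the arm, as the interface text tells. Its arguments: {"type":"object","properties":{"plan":{"type":"array"}},"required":["plan"]}

```bash
mkdir -p pics
cat > h.py <<'E'
import numpy as np, cv2, pickle
from workcell import status, imaging
def grab(n,f):
    d=imaging.get_image(n); cv2.imwrite('pics/'+f+'.png',d['img']); pickle.dump(d,open(f+'.pkl','wb')); return d
def load(f): return pickle.load(open(f+'.pkl','rb'))
def ray(d,uv):
    R=cv2.Rodrigues(np.array(d['rvec'],float))[0]; t=np.array(d['tvec'],float).ravel()
    v=R.T@np.linalg.inv(d['intrinsics'])@np.array([uv[0],uv[1],1.]); return -R.T@t, v
def atz(d,uv,z):
    c,v=ray(d,uv); return c+v*(z-c[2])/v[2]
def proj(d,P):
    return cv2.projectPoints(np.array(P,float).reshape(-1,1,3),np.array(d['rvec'],float),np.array(d['tvec'],float),np.array(d['intrinsics'],float),None)[0].reshape(-1,2)
def tri(d1,u1,d2,u2):
    c1,v1=ray(d1,u1);c2,v2=ray(d2,u2); s=np.linalg.lstsq(np.c_[v1,-v2],c2-c1,rcond=None)[0]
    a=c1+v1*s[0];b=c2+v2*s[1]; return (a+b)/2,np.linalg.norm(a-b)
E
python3 - <<'E'
from h import *
for n in('scene','top'):
    d=grab(n,n+'0'); print(n,ray(d,(256,192)))
a=cv2.imread('pics/scene0.png');b=cv2.imread('pics/top0.png')
for n,i in(('s',a),('t',b)): cv2.imwrite('pics/%s_big.png'%n,cv2.resize(i,(800,600),interpolation=cv2.INTER_CUBIC))
s=status.sense();print(s)
E
```

```text
scene (array([0.06287156, 0.86770945, 0.57055093]), array([ 0.5594157 , -0.66425891, -0.49580491]))
top (array([0.39136642, 0.29195466, 1.37298226]), array([ 0.1159164 , -0.00921299, -0.99328707]))
{'time': 0.1, 'joint_positions': array([ 1.16849587,  0.42665859,  0.07385375,  1.60656837, -0.03409664,
        1.11078544, -0.06707332]), 'qd': array([ 0.00088417, -0.00155711,  0.00068342, -0.00199624,  0.00085756,
       -0.00034451,  0.00099761]), 'tau': array([ 7.33207242e-03, -9.51534104e+01,  3.77073705e+00, -4.64400244e+01,
        1.96188537e-02,  6.66520384e-03, -5.49475465e-05]), 'eef_pos': array([ 0.16869221, -0.65314546,  0.19257673]), 'tool_rot': array([[ 9.68216992e-01,  2.50111412e-01, -3.71076676e-04],
       [ 2.50111673e-01, -9.68216372e-01,  1.09956022e-03],
       [-8.42699536e-05, -1.15742350e-03, -9.99999327e-01]]), 'ft_force': array([-0.08075632, -0.45298816, -0.13973422]), 'torque': array([-0.03499379, -0.02194634,  0.01967244]), 'gripper_force': 0.0, 'opening': 0.08524399493224036}
```

View pics/s_big.png

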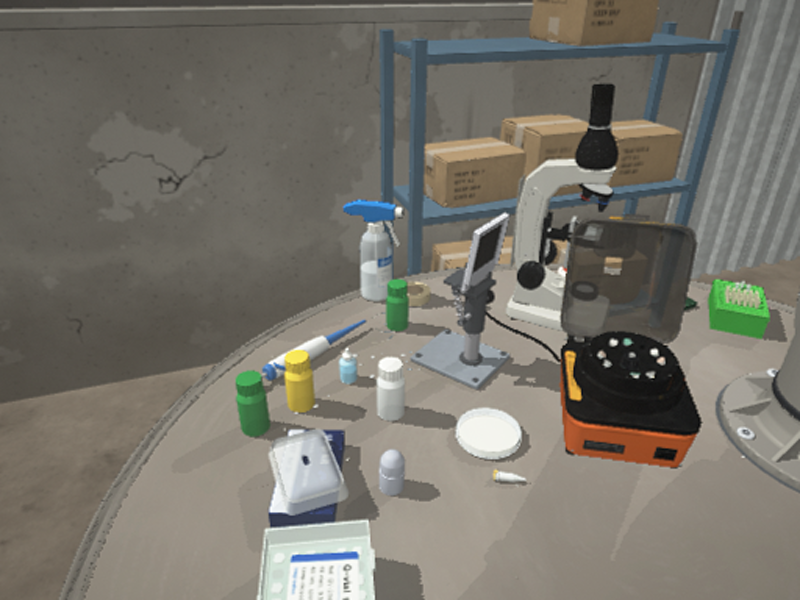

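View pics/t_big.png

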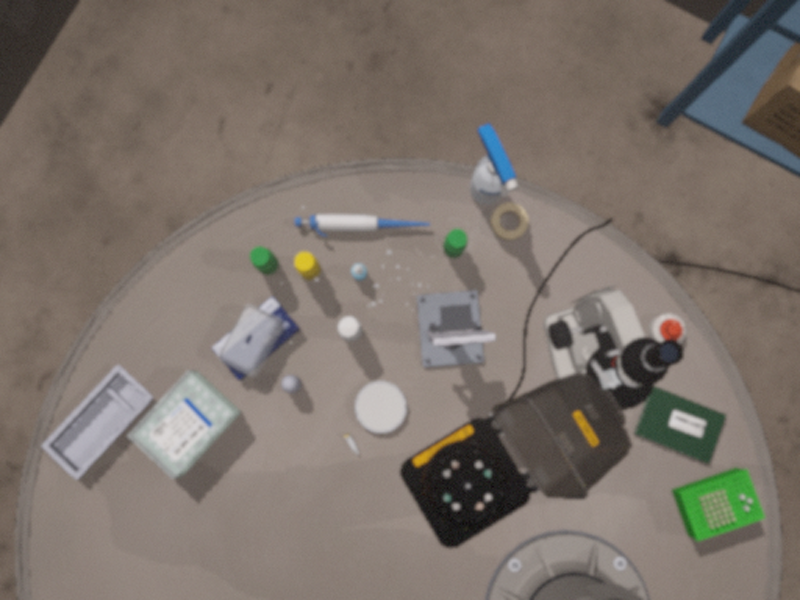

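Run:
```python
from h import *
a=cv2.imread('pics/scene0.png');b=cv2.imread('pics/top0.png')
A=cv2.resize(a[125:275,215:345],None,fx=4,fy=4,interpolation=cv2.INTER_CUBIC)[:600,:400*2]
B=cv2.resize(b[165:245,205:325],None,fx=6,fy=6,interpolation=cv2.INTER_CUBIC)
cv2.imwrite('pics/A.png',A);cv2.imwrite('pics/B.png',B);print(A.shape,B.shape)
t=load('top0')
f=.64
for n,uv,z in(('cap',(349,327),.089),('drop',(359,271),.055),('dome',(290,383),.05),('petri',(381,407),.012),('tape',(510,220),.019),('green',(456,242),.089),('yellow',(306,264),.089),
 ('c1',(418,293),.01),('c2',(480,291),.01),('c3',(486,364),.01),('c4',(423,368),.01)):
    print(n,atz(t,(uv[0]*f,uv[1]*f),z).round(3))
```

```text
(600, 520, 3) (480, 720, 3)
cap [0.497 0.366 0.089]
drop [0.597 0.35  0.055]
dome [0.405 0.471 0.05 ]
petri [0.361 0.316 0.012]
tape [0.691 0.079 0.019]
green [0.639 0.183 0.089]
yellow [0.605 0.438 0.089]
c1 [0.563 0.247 0.01 ]
c2 [0.564 0.136 0.01 ]
c3 [0.434 0.129 0.01 ]
c4 [0.429 0.241 0.01 ]
```

View pics/A.png

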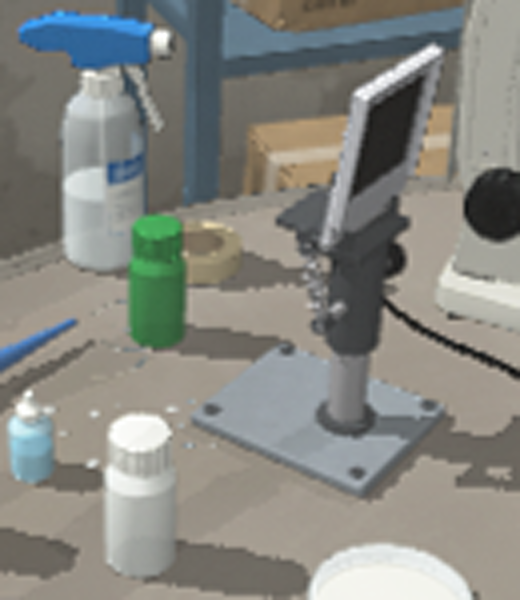

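View pics/B.png

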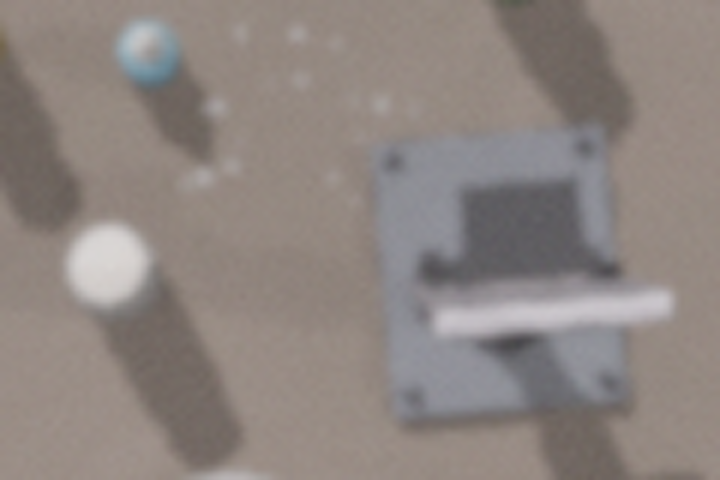

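Run:
```python
from h import *
s=load('scene0');t=load('top0')
fA=lambda x,y:(215+(x+.5)/4-.5,125+(y+.5)/4-.5)
fB=lambda x,y:(205+(x+.5)/6-.5,165+(y+.5)/6-.5)
C=np.array([atz(t,fB(*p),.01)[:2] for p in((377,145),(605,128),(632,405),(400,422))])
print(C.round(4)); m=C.mean(0)
M=np.array([[.085,.055],[.085,-.055],[-.045,-.055],[-.045,.055]])
P=M-M.mean(0);Q=C-m
th=np.arctan2((P[:,0]*Q[:,1]-P[:,1]*Q[:,0]).sum(),(P*Q).sum())
R=np.array([[np.cos(th),-np.sin(th)],[np.sin(th),np.cos(th)]])
o=m-R@[.02,0]; print('stand',o,th,'res',(C-(M@R.T+o)).round(4))
CA=np.array([atz(s,fA(*p),.01)[:2] for p in((288,343),(443,408),(362,494),(193,418))]); print('scene corners(order guess c+x+y..)',CA.round(4))
for a,b in(((357,97),(433,322)),((437,48),(672,302))):
    p,e=tri(s,fA(*a),t,fB(*b)); l=R.T@(p[:2]-o); print(p.round(4),e.round(4),'local',l.round(4))
# predict edge by height: best z from projection
for z in(.115,.13,.145,.16,.171):
    L=lambda x,y,h:np.r_[o+R@[x,y],h]
    pts=[L(-.017,y,z+.099) for y in(.045,-.045)]
    pA=proj(s,pts);pB=proj(t,pts)
    print(z,((pA-[215,125]+.5)*4-.5).round(0).tolist(),((pB-[205,165]+.5)*6-.5).round(0).tolist())
b0=tri(s,fA(140,435),t,fB(110,265));print('cap',b0)
print('bottle scene base',atz(s,fA(140,555),0))
np.savez('st.npz',o=o,th=th)
```

```text
[[0.5591 0.2472]
 [0.5654 0.1408]
 [0.4363 0.1319]
 [0.4302 0.2391]]
stand [0.47778075 0.18851376] 0.06271806256983593 res [[-0.0001 -0.0015]
 [-0.0007  0.0019]
 [ 0.      0.0011]
 [ 0.0008 -0.0015]]
scene corners(order guess c+x+y..) [[0.564  0.1392]
 [0.441  0.1362]
 [0.4306 0.246 ]
 [0.5569 0.2521]]
[0.4614 0.2357 0.2553] 0.0014 local [-0.0133  0.0481]
[0.4675 0.1447 0.2551] 0.0012 local [-0.013  -0.0431]
0.115 [[362.0, 167.0], [439.0, 114.0]] [[436.0, 336.0], [663.0, 318.0]]
0.13 [[364.0, 142.0], [441.0, 91.0]] [[437.0, 334.0], [668.0, 315.0]]
0.145 [[366.0, 116.0], [444.0, 67.0]] [[439.0, 331.0], [673.0, 313.0]]
0.16 [[368.0, 91.0], [447.0, 42.0]] [[442.0, 329.0], [678.0, 310.0]]
0.171 [[369.0, 71.0], [448.0, 24.0]] [[443.0, 327.0], [682.0, 308.0]]
cap (array([0.49927101, 0.36822869, 0.0876307 ]), np.float64(0.001989915445382372))
bottle scene base [0.50244178 0.36610453 0.        ]
```

Run:
```python
from h import *
s=load('scene0');t=load('top0'); f=.64
for n,a,b in(('eyepiece',(601,88),(668,352)),('armtop',(545,165),(640,300)),('lid corner near',(570,222),(497,412)),('lid corner far',(692,232),(585,376)),('spray',(372,208),(495,150))):
    p,e=tri(s,np.array(a)*f,t,np.array(b)*f); print(n,p.round(3),e.round(3))
for p in((0.16,-.65,.5),): print(proj(t,p)/f)
```

```text
eyepiece [ 0.434 -0.05   0.412] 0.003
armtop [ 0.516 -0.064  0.272] 0.004
lid corner near [0.362 0.148 0.271] 0.009
lid corner far [ 0.329 -0.01   0.228] 0.16
spray [0.765 0.123 0.183] 0.008
[[1256.2264884   588.26390842]]
```

Request:
{"api": "step_arm", "payload": {
  "plan": [
    [0, [0, 0, -32], [0, 0, 1.1]],
    [0, [0, 0, -32], [0, 0, 1.1]],
    [0, [0, 0, -32], [0, 0, 1.1]],
    [0, [0, 0, -32], [0, 0, 1.1]],
    [0, [0, 0, -32], [0, 0, 1.1]],
    [0, [0, 0, -32], [0, 0, 1.1]],
    [0, [0, 0, -32], [0, 0, 1.1]],
    [0, [0, 0, -32], [0, 0, 1.1]],
    [0, [0, 0, -32], [0, 0, 1.1]],
    [0, [0, 0, -32], [0, 0, 1.1]],
    [0, [0, 0, 0], [0, 0, 0]]
  ]
}}

```text
time: 1.02
eef_pos: [0.1689, -0.6542, 0.5193]
tool_rot: [[0.998, 0.059, 0.002], [0.059, -0.998, -0.007], [0.002, 0.007, -1.0]]
ft_force: [-0.8, 0.3, 1.2]
opening: 0.0
gripper_force: 0.0
```

Request:
{"api": "step_arm", "payload": {
  "plan": [
    [0, [28, -20, 0], [0, 0, 0]],
    [0, [28, -20, 0], [0, 0, 0]],
    [0, [28, -20, 0], [0, 0, 0]],
    [0, [28, -20, 0], [0, 0, 0]],
    [0, [28, -20, 0], [0, 0, 0]],
    [0, [28, -20, 0], [0, 0, 0]],
    [0, [28, -20, 0], [0, 0, 0]],
    [0, [28, -20, 0], [0, 0, 0]],
    [0, [28, -20, 0], [0, 0, 0]],
    [0, [28, -20, 0], [0, 0, 0]],
    [0, [28, -20, 0], [0, 0, 0]],
    [0, [28, -20, 0], [0, 0, 0]]
  ]
}}

```text
time: 2.02
eef_pos: [0.4906, -0.3923, 0.513]
tool_rot: [[0.998, 0.061, -0.0], [0.061, -0.998, 0.0], [-0.0, -0.0, -1.0]]
ft_force: [0.4, -0.3, -0.7]
opening: -0.0002
gripper_force: 0.0
```

Request:
{"api": "step_arm", "payload": {
  "plan": [
    [0, [28, -20, 0], [0, 0, 0]],
    [0, [28, -20, 0], [0, 0, 0]],
    [0, [2, -32, 0], [0, 0, 0]],
    [0, [2, -32, 0], [0, 0, 0]],
    [0, [2, -32, 0], [0, 0, 0]],
    [0, [2, -32, 0], [0, 0, 0]],
    [0, [2, -32, 0], [0, 0, 0]],
    [0, [2, -32, 0], [0, 0, 0]],
    [0, [2, -32, 0], [0, 0, 0]],
    [0, [2, -32, 0], [0, 0, 0]],
    [0, [2, -32, 0], [0, 0, 0]],
    [0, [2, -32, 0], [0, 0, 0]]
  ]
}}

```text
time: 3.02
eef_pos: [0.5432, -0.0281, 0.513]
tool_rot: [[0.998, 0.061, -0.0], [0.061, -0.998, -0.0], [-0.0, 0.0, -1.0]]
ft_force: [0.7, 0.3, -0.5]
opening: 0.0001
gripper_force: 0.0
```

Request:
{"api": "step_arm", "payload": {
  "plan": [
    [0, [-15, -31, 0], [0, 0, 0]],
    [0, [-15, -31, 0], [0, 0, 0]],
    [0, [-15, -31, 0], [0, 0, 0]],
    [0, [-15, -31, 0], [0, 0, 0]],
    [0, [-15, -31, 0], [0, 0, 0]],
    [0, [-15, -31, 0], [0, 0, 0]],
    [0, [-13, -31, 0], [0, 0, 0]],
    [0, [0, 0, 30], [0, 0, 0]],
    [0, [0, 0, 30], [0, 0, 0]],
    [0, [0, 0, 30], [0, 0, 0]],
    [0, [0, 0, 30], [0, 0, 0]],
    [0, [0, 0, 0], [0, 0, 0]]
  ]
}}

```text
time: 4.02
eef_pos: [0.4256, 0.1795, 0.3883]
tool_rot: [[0.998, 0.061, -0.006], [0.061, -0.998, -0.003], [-0.007, 0.002, -1.0]]
ft_force: [0.9, 0.1, -0.2]
opening: 0.0003
gripper_force: 0.0
```

Request:
{"api": "step_arm", "payload": {
  "plan": [
    [0, [0, -7, 30], [0, 0, 0]],
    [0, [0, 0, 30], [0, 0, 0]],
    [0, [0, 0, 30], [0, 0, 0]],
    [0, [0, 0, 30], [0, 0, 0]],
    [0, [0, 0, 30], [0, 0, 0]],
    [0, [0, 0, 7], [0, 0, 0]],
    [0, [0, 0, 0], [0, 0, 0]],
    [0, [0, 0, 0], [0, 0, 0]]
  ]
}}

```text
time: 4.68
eef_pos: [0.428, 0.1882, 0.2381]
tool_rot: [[0.998, 0.061, 0.001], [0.061, -0.998, 0.001], [0.001, -0.001, -1.0]]
ft_force: [-0.3, -0.4, 0.6]
opening: 0.0002
gripper_force: 0.0
```

Run:
```python
from h import *
s=status.sense();print(s['eef_pos'],s['ft_force'])
d=grab('scene','scene1'); print(proj(d,s['eef_pos']))
cv2.imwrite('pics/C.png',cv2.resize(d['img'][60:240,220:400],None,fx=3.3,fy=3.3,interpolation=cv2.INTER_CUBIC))
```

```text
[0.42804244 0.18824186 0.23806598] [-0.34959327 -0.40314312  0.5869948 ]
[[328.45659716 153.76236317]]
```

View pics/C.png

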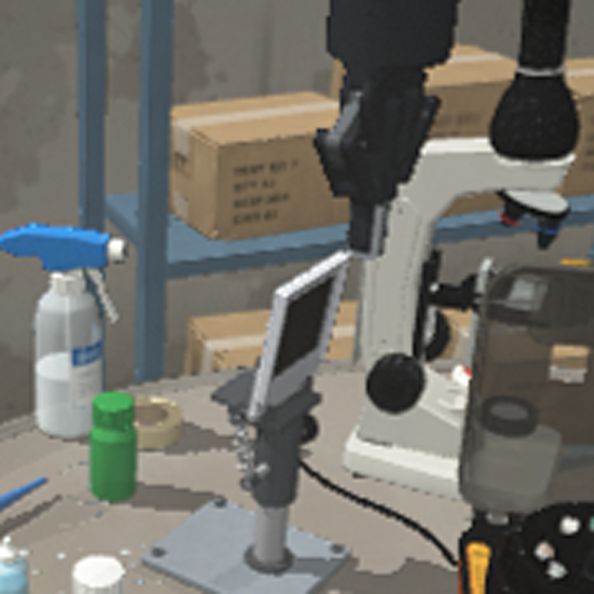

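Run:
```python
from h import *
d=load('scene1'); a=load('scene0')
s=status.sense(); p=s['eef_pos'];R=s['tool_rot']
f=lambda i:cv2.resize(i[105:180,290:355],None,fx=6,fy=6,interpolation=cv2.INTER_NEAREST)
I=f(d['img']).copy();J=f(a['img']);
for k in range(0,80,10):
    u=(proj(d,p-R[:,2]*k/1000)[0]-[290,105]+.5)*6; cv2.circle(I,tuple(int(x) for x in u),3,(0,0,255),-1)
cv2.imwrite('pics/D.png',np.hstack([I,J]))
```

```text
(no output)
```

View pics/D.png

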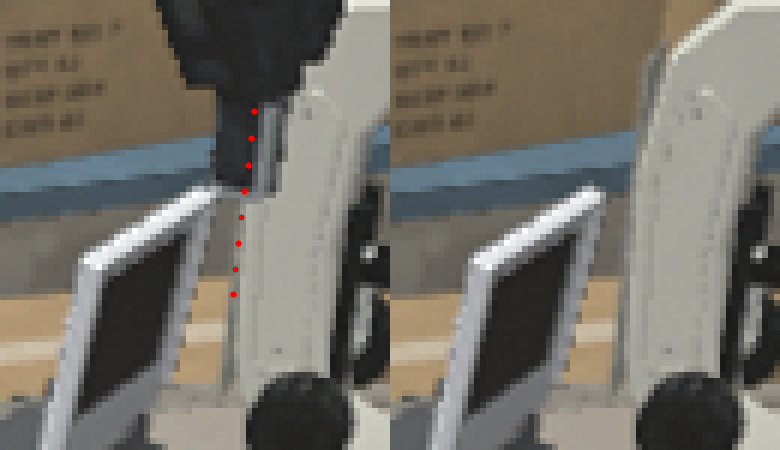

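Run:
```python
from h import *
d=grab('scene','scene2'); t=grab('top','top2'); a=load('scene0');t0=load('top0')
s=status.sense(); p=s['eef_pos'];R=s['tool_rot'];print(p,s['opening'],(d['img'].astype(int)-load('scene1')['img']).__abs__().max(), d['rvec']-a['rvec'],d['tvec']-a['tvec'])
f=lambda i,x,y:cv2.resize(i[y:y+75,x:x+65],None,fx=6,fy=6,interpolation=cv2.INTER_NEAREST)
u0=proj(t,p)[0];x,y=int(u0[0]-32),int(u0[1]-37)
J=f(t['img'],x,y).copy()
for k in(0,40,80):
    u=(proj(t,p-R[:,2]*k/1000)[0]-[x,y]+.5)*6; cv2.circle(J,tuple(int(v) for v in u),3,(0,0,255),-1)
cv2.imwrite('pics/E.png',np.hstack([f(d['img'],290,105),J]))
```

```text
[0.42819491 0.18823918 0.23818388] -1.2664509055720758e-05 114 [0. 0. 0.] [0. 0. 0.]
```

View pics/E.png

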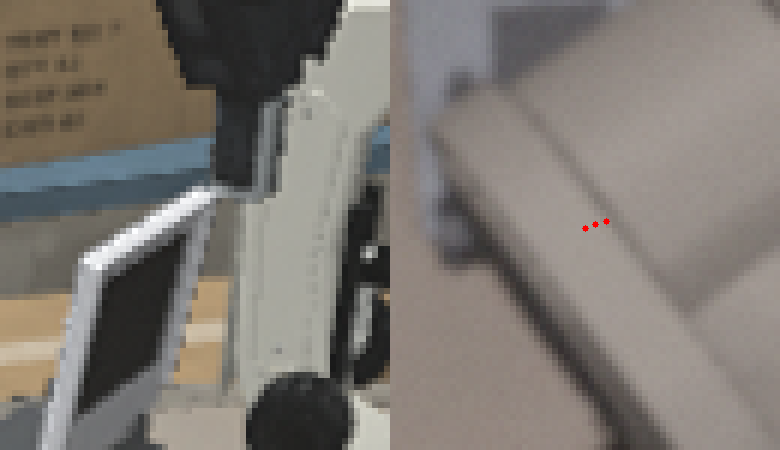

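Request:
{"api": "step_arm", "payload": {
  "plan": [
    [0, [5, 0, 0], [0, 0, 0]],
    [0, [5, 0, 0], [0, 0, 0]],
    [0, [5, 0, 0], [0, 0, 0]],
    [0, [5, 0, 0], [0, 0, 0]],
    [0, [3, 0, 0], [0, 0, 0]],
    [0, [0, 0, 0], [0, 0, 0]]
  ]
}}

```text
time: 5.33
eef_pos: [0.4508, 0.1891, 0.2361]
tool_rot: [[0.998, 0.06, -0.0], [0.06, -0.998, 0.0], [-0.0, -0.0, -1.0]]
ft_force: [-0.2, -0.3, -0.1]
opening: -0.0005
gripper_force: 0.0
```

Run:
```python
from h import *
d=grab('scene','scene3'); s=status.sense(); p=s['eef_pos'];R=s['tool_rot']
I=cv2.resize(d['img'][105:180,270:355],None,fx=7,fy=7,interpolation=cv2.INTER_NEAREST)
for k in range(0,80,20):
    u=(proj(d,p-R[:,2]*k/1000)[0]-[270,105]+.5)*7; cv2.circle(I,tuple(int(x) for x in u),3,(0,0,255),-1)
cv2.imwrite('pics/F.png',I)
```

```text
(no output)
```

View pics/F.png

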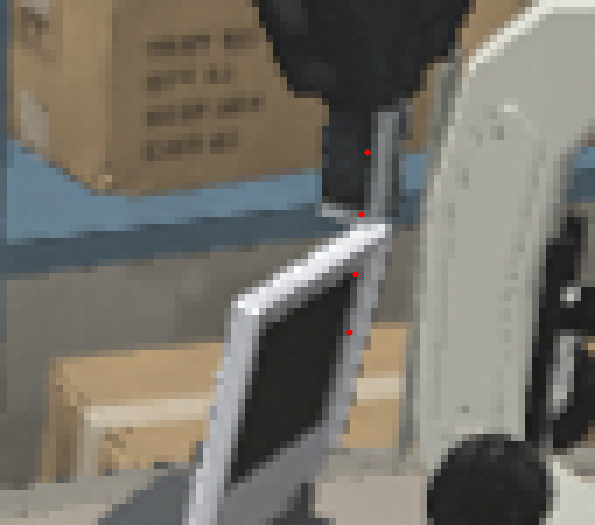

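Request:
{"api": "step_arm", "payload": {
  "plan": [
    [0, [-13, 0, 0], [0, 0, 0]],
    [0, [-12, 0, 0], [0, 0, 0]],
    [0, [0, 0, 14], [0, 0, 0]],
    [0, [0, 0, 14], [0, 0, 0]],
    [0, [0, 0, 14], [0, 0, 0]],
    [0, [0, 0, 0], [0, 0, 0]],
    [0, [5, 0, 0], [0, 0, 0]],
    [0, [5, 0, 0], [0, 0, 0]],
    [0, [5, 0, 0], [0, 0, 0]],
    [0, [4, 0, 0], [0, 0, 0]],
    [0, [4, 0, 0], [0, 0, 0]],
    [0, [0, 0, 0], [0, 0, 0]]
  ]
}}

```text
time: 6.38
eef_pos: [0.4483, 0.1891, 0.1943]
tool_rot: [[0.998, 0.061, -0.001], [0.061, -0.998, 0.0], [-0.001, -0.0, -1.0]]
ft_force: [-6.1, -1.7, 4.2]
opening: -0.0001
gripper_force: 3.2
```

Run:
```python
from h import *
d=grab('scene','scene4'); s=status.sense(); p=s['eef_pos'];R=s['tool_rot'];print(p,s['ft_force'])
I=cv2.resize(d['img'][105:180,270:355],None,fx=7,fy=7,interpolation=cv2.INTER_NEAREST)
for k in range(0,80,20):
    u=(proj(d,p-R[:,2]*k/1000)[0]-[270,105]+.5)*7; cv2.circle(I,tuple(int(x) for x in u),3,(0,0,255),-1)
cv2.imwrite('pics/G.png',I)
```

```text
[0.44799915 0.18907166 0.19425962] [-2.13002877 -0.79555757  1.00322131]
```

View pics/G.png

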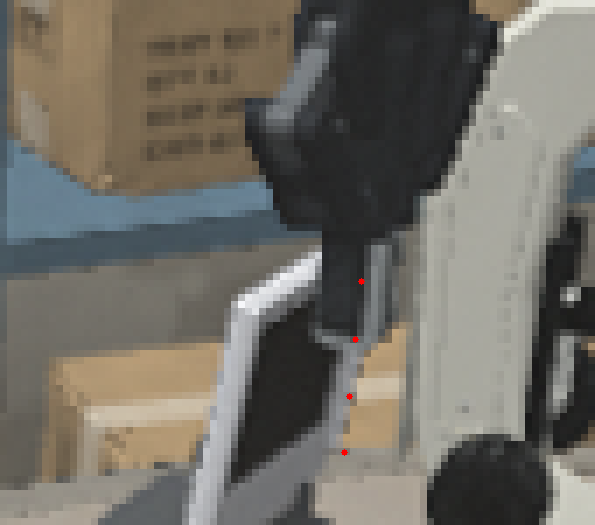

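Request:
{"api": "step_arm", "payload": {
  "plan": [
    [0, [5, 0, 0], [0, 0, 0]],
    [0, [5, 0, 0], [0, 0, 0]],
    [0, [5, 0, 0], [0, 0, 0]],
    [0, [5, 0, 0], [0, 0, 0]],
    [0, [5, 0, 0], [0, 0, 0]],
    [0, [4, 0, 0], [0, 0, 0]],
    [0, [6.6, 0, 1.4], [0, 0, 0]],
    [0, [6.7, 0, 1.4], [0, 0, 0]],
    [0, [6.3, 0, 2.6], [0, 0, 0]],
    [0, [6.3, 0, 2.6], [0, 0, 0]]
  ]
}}

```text
time: 7.27
eef_pos: [0.5029, 0.1926, 0.1866]
tool_rot: [[0.998, 0.061, -0.001], [0.061, -0.998, 0.0], [-0.001, -0.0, -1.0]]
ft_force: [-7.1, 0.0, 9.1]
opening: -0.0003
gripper_force: 5.1
```

Request:
{"api": "step_arm", "payload": {
  "plan": [
    [0, [5.8, 0, 3.5], [0, 0, 0]],
    [0, [5.7, 0, 3.6], [0, 0, 0]],
    [0, [5.1, 0, 4.6], [0, 0, 0]],
    [0, [5.1, 0, 4.6], [0, 0, 0]],
    [0, [4.2, 0, 5.3], [0, 0, 0]],
    [0, [4.1, 0, 5.4], [0, 0, 0]],
    [0, [3.2, 0, 6], [0, 0, 0]],
    [0, [3.2, 0, 6], [0, 0, 0]]
  ]
}}

```text
time: 7.93
eef_pos: [0.5403, 0.195, 0.1476]
tool_rot: [[0.998, 0.061, 0.001], [0.061, -0.998, 0.001], [0.001, -0.001, -1.0]]
ft_force: [-0.3, 1.9, 2.4]
opening: 0.0003
gripper_force: 1.4
```

Request:
{"api": "step_arm", "payload": {
  "plan": [
    [0, [1.2, 0, 3.4], [0, 0, 0]],
    [0, [1.2, 0, 3.4], [0, 0, 0]],
    [0, [1.2, 0, 3.4], [0, 0, 0]],
    [0, [0, 0, 0], [0, 0, 0]]
  ]
}}

```text
time: 8.27
eef_pos: [0.5426, 0.1944, 0.1363]
tool_rot: [[0.998, 0.061, -0.001], [0.061, -0.998, -0.0], [-0.001, 0.0, -1.0]]
ft_force: [-1.1, -0.5, 1.1]
opening: -0.0
gripper_force: 0.0
```

Request:
{"api": "step_arm", "payload": {
  "plan": [
    [0, [0, 0, -25], [0, 0, 0]],
    [0, [0, 0, -25], [0, 0, 0]],
    [0, [0, 0, -25], [0, 0, 0]],
    [85, [0, 0, -25], [0, 0, 0]],
    [85, [-5, -29, 0], [0, 0, 0]],
    [85, [-5, -29, 0], [0, 0, 0]],
    [85, [-5, -29, 0], [0, 0, 0]],
    [85, [-5, -29, 0], [0, 0, 0]],
    [85, [-6, -29, 0], [0, 0, 0]],
    [85, [-6, -29, 0], [0, 0, 0]],
    [85, [0, 0, 0], [0, 0, 0]]
  ]
}}

```text
time: 9.18
eef_pos: [0.497, 0.3724, 0.2372]
tool_rot: [[0.998, 0.067, -0.001], [0.067, -0.998, 0.003], [-0.001, -0.003, -1.0]]
ft_force: [-0.8, -0.8, -0.4]
opening: 0.0849
gripper_force: 0.0
```

Run:
```python
from h import *
d=grab('scene','scene5'); t=grab('top','top5'); s=status.sense(); p=s['eef_pos'];print(p,s['ft_force'],s['opening'])
o=np.array([.478,.190]);th=.060;c,n=np.cos(th),np.sin(th)
L=lambda x,y,z:[o[0]+c*x-n*y,o[1]+n*x+c*y,z]
g=lambda im:cv2.cvtColor(im,cv2.COLOR_BGR2GRAY).astype(int)
a=load('scene0');A=g(a['img']);D=g(d['img'])
df=np.abs(A-D)>35
for H in(.15,.153,.156,.159,.162):
    # contrast across near lip edge (+y side) and free edge for level step
    P=[L(x,.045,H+.008) for x in np.linspace(.02,.095,12)]
    uv=proj(d,P).round().astype(int); print(H,'side lip',[int(D[v,u]) for u,v in uv], [int(A[v,u]) for u,v in uv])
up=proj(d,[L(-.0083,y,.156+.06) for y in(-.03,-.01,.01,.03)]).round().astype(int)
print('upright face now/before',[(int(D[v,u]),int(A[v,u])) for u,v in up])
u,v=proj(d,[L(.06,.045,.156)])[0].round().astype(int)
print(u,v);print(D[v-22:v+14,u-2:u+3].mean(1).round().astype(int))
print(A[v-22:v+14,u-2:u+3].mean(1).round().astype(int))
```

```text
[0.49942253 0.36764452 0.23691673] [ 0.00763104 -0.3715033  -0.38547849] 0.08470155836965101
0.15 side lip [172, 199, 181, 181, 188, 202, 211, 182, 184, 157, 169, 183] [75, 164, 166, 164, 163, 162, 160, 139, 140, 134, 138, 90]
0.153 side lip [182, 192, 178, 179, 182, 187, 191, 183, 183, 184, 187, 185] [81, 129, 116, 163, 160, 163, 154, 143, 137, 97, 93, 83]
0.156 side lip [174, 186, 183, 227, 226, 178, 177, 183, 220, 218, 240, 180] [83, 69, 72, 161, 161, 163, 143, 138, 142, 77, 80, 86]
0.159 side lip [244, 239, 244, 241, 240, 242, 240, 246, 238, 233, 239, 247] [90, 92, 99, 160, 154, 142, 139, 140, 104, 79, 80, 87]
0.162 side lip [224, 209, 205, 139, 140, 122, 95, 207, 138, 226, 169, 165] [95, 95, 145, 161, 145, 143, 143, 89, 91, 79, 81, 89]
upright face now/before [(158, 71), (158, 39), (157, 40), (192, 41)]
275 180
[112 111 110 117 139 143 166 177 185 162  96  59  56  57  56  53  92 190
 238 204 184 189 175 165 166 161 159 160 159 147 116 109 112 111 111 111]
[108 107 107 105 103 100  97  96  98 101 101 101 101 101 100 106 129 141
 140 141 148 162 161 160 161 155 153 155 153 142 112 105 107 108 107 107]
```

Request:
{"api": "step_arm", "payload": {
  "plan": [
    [85, [0, 0, 25], [0, 0, 0]],
    [85, [0, 0, 25], [0, 0, 0]],
    [85, [0, 0, 25], [0, 0, 0]],
    [85, [0, 0, 25], [0, 0, 0]],
    [85, [0, 0, 20], [0, 0, 0]],
    [85, [0, 0, 20], [0, 0, 0]],
    [85, [0, 0, 15], [0, 0, 0]],
    [85, [0, 0, 15], [0, 0, 0]],
    [85, [0, 0, 15], [0, 0, 0]],
    [85, [0, 0, 10], [0, 0, 0]],
    [85, [0, 0, 0], [0, 0, 0]],
    [85, [0, 0, 0], [0, 0, 0]]
  ]
}}

```text
time: 10.28
eef_pos: [0.5006, 0.3658, 0.0421]
tool_rot: [[0.998, 0.06, -0.0], [0.06, -0.998, -0.001], [-0.0, 0.0, -1.0]]
ft_force: [0.3, 0.1, 0.2]
opening: 0.0847
gripper_force: 0.0
```

Run:
```python
from h import *
d=grab('scene','scene6'); s=status.sense(); p=s['eef_pos'];R=s['tool_rot'];print(p,s['ft_force'],s['opening'])
I=cv2.resize(d['img'][165:285,190:310],None,fx=5,fy=5,interpolation=cv2.INTER_CUBIC)
for k in range(0,80,20):
    u=(proj(d,p-R[:,2]*k/1000)[0]-[190,165]+.5)*5; cv2.circle(I,tuple(int(x) for x in u),3,(0,0,255),-1)
cv2.imwrite('pics/H.png',I)
```

```text
[0.50085004 0.36632901 0.04269696] [-0.49057357 -0.27618263  0.14791349] 0.08494588898929385
```

View pics/H.png

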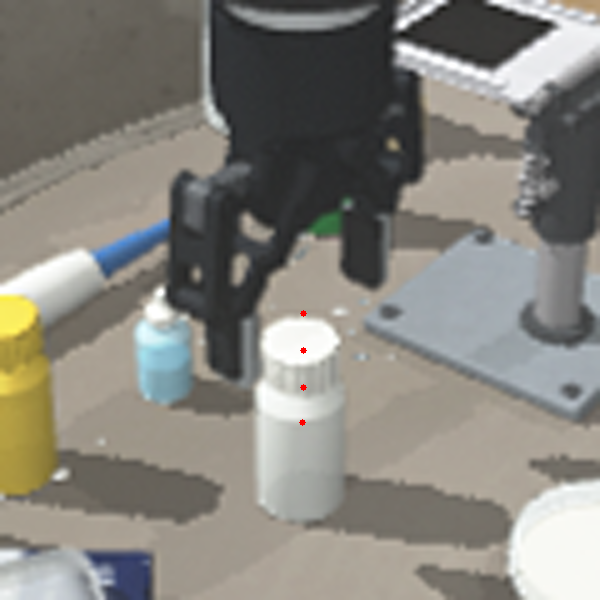

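Request:
{"api": "step_arm", "payload": {
  "plan": [
    [85, [0, 0, 10], [0, 0, 0]],
    [85, [0, 0, 10], [0, 0, 0]],
    [85, [0, 0, 10], [0, 0, 0]],
    [85, [0, 0, 10], [0, 0, 0]],
    [85, [0, 0, 10], [0, 0, 0]],
    [85, [0, 0, 0], [0, 0, 0]],
    [85, [0, 0, 0], [0, 0, 0]]
  ]
}}

```text
time: 10.92
eef_pos: [0.4999, 0.3664, -0.0088]
tool_rot: [[0.998, 0.061, -0.001], [0.061, -0.998, -0.001], [-0.001, 0.001, -1.0]]
ft_force: [-0.4, -0.2, -0.2]
opening: 0.0849
gripper_force: 0.0
```

Request:
{"api": "step_arm", "payload": {
  "plan": [
    [60, [0, 0, 0], [0, 0, 0]],
    [50, [0, 0, 0], [0, 0, 0]],
    [46, [0, 0, 0], [0, 0, 0]],
    [42, [0, 0, 0], [0, 0, 0]],
    [38, [0, 0, 0], [0, 0, 0]],
    [34, [0, 0, 0], [0, 0, 0]],
    [30, [0, 0, 0], [0, 0, 0]],
    [30, [0, 0, 0], [0, 0, 0]],
    [30, [0, 0, 0], [0, 0, 0]]
  ]
}}

```text
time: 11.67
eef_pos: [0.5006, 0.3667, -0.0073]
tool_rot: [[0.998, 0.061, 0.001], [0.061, -0.998, 0.0], [0.001, -0.0, -1.0]]
ft_force: [-1.7, -1.3, 5.3]
opening: 0.039
gripper_force: 59.4
```

Request:
{"api": "step_arm", "payload": {
  "plan": [
    [30, [0, 0, -10], [0, 0, 0]],
    [30, [0, 0, -20], [0, 0, 0]],
    [30, [0, 0, -25], [0, 0, 0]],
    [30, [0, 0, -25], [0, 0, 0]],
    [30, [0, 0, -25], [0, 0, 0]],
    [30, [0, 0, -25], [0, 0, 0]],
    [30, [0, 0, -25], [0, 0, 0]],
    [30, [0, 0, -25], [0, 0, 0]],
    [30, [0, 0, -20], [0, 0, 0]],
    [30, [0, 0, -10], [0, 0, 0]],
    [30, [0, 0, 0], [0, 0, 0]]
  ]
}}

```text
time: 12.58
eef_pos: [0.5011, 0.3672, 0.2047]
tool_rot: [[0.998, 0.061, 0.003], [0.061, -0.998, 0.002], [0.003, -0.002, -1.0]]
ft_force: [-0.1, -0.5, -0.5]
opening: 0.0388
gripper_force: 60.4
```

Request:
{"api": "step_arm", "payload": {
  "plan": [
    [30, [2, 10, 0], [0, 0, 0]],
    [30, [2, 15, 0], [0, 0, 0]],
    [30, [3, 20, 0], [0, 0, 0]],
    [30, [3, 20, 0], [0, 0, 0]],
    [30, [3, 20, 0], [0, 0, 0]],
    [30, [3, 20, 0], [0, 0, 0]],
    [30, [3, 20, 0], [0, 0, 0]],
    [30, [2, 20, 0], [0, 0, 0]],
    [30, [2, 15, 0], [0, 0, 0]],
    [30, [1, 10, 0], [0, 0, 0]],
    [30, [1, 5, 0], [0, 0, 0]],
    [30, [0, 0, 0], [0, 0, 0]]
  ]
}}

```text
time: 13.58
eef_pos: [0.5359, 0.192, 0.2012]
tool_rot: [[0.998, 0.059, -0.001], [0.059, -0.998, -0.001], [-0.001, 0.001, -1.0]]
ft_force: [0.0, -0.2, -1.0]
opening: 0.0388
gripper_force: 60.4
```

Run:
```python
from h import *
d=grab('scene','scene7'); s=status.sense(); p=s['eef_pos'];print(p,s['ft_force'],s['opening'],s['gripper_force'])
a=load('scene5')['img'].astype(int);b=d['img'].astype(int)
# bottle bottom: scan down the column at tool axis
u,v=proj(d,[p[0],p[1],p[2]+.007])[0].round().astype(int); print(u,v)
print(b[v-10:v+25,u-1:u+2].mean((1,2)).round().astype(int)); print(a[v-10:v+25,u-1:u+2].mean((1,2)).round().astype(int))
for w in(-4,-8): print(b[v+w,u-24:u+24].mean(1).round().astype(int))
px=np.linalg.norm(proj(d,[p+[0,0,.01]])-proj(d,[p])); print('px/cm',px)
```

```text
[0.53574051 0.1932008  0.20147579] [ 0.61346019  0.28918079 -0.73440768] 0.038716984307398415 60.41032791137695
287 154
[148 153 152 151 150 149 149 148 147 147 148 135  96 155 150 148 148 176
 221 205 232 127  46  54  55  56  56  57  57  56  57  55  54  49 100]
[112 115 113 113 113 112 111 111 110 109 112 134 153 153 152 149 150 179
 222 207 234 129  48  54  55  55  57  57  57  57  57  56  54  50 102]
[ 98  82  84  83  84  82  84  96 108 110 109 109 107 108 109 102 121 183
 177 172 167 160 154 150 149 147 146 145 141 137 131 125 113  95  98  97
  95  96  97  96  96  97  97  97  97  95  95  95]
[ 93  81  81  81  81  81  84 101 114 112 111 110 110 110 110 108 134 187
 183 179 174 168 159 153 153 150 149 145 144 140 135 129 113  90 114 111
 103  99  98  96  97  98  98  98  98  99  98  98]
px/cm 3.8436612903801577
```

Request:
{"api": "step_arm", "payload": {
  "plan": [
    [30, [0, 0, 8], [0, 0, 0]],
    [30, [0, 0, 8], [0, 0, 0]],
    [30, [0, 0, 8], [0, 0, 0]],
    [30, [0, 0, 6], [0, 0, 0]],
    [30, [0, 0, 4], [0, 0, 0]],
    [30, [0, 0, 3], [0, 0, 0]],
    [30, [0, 0, 2], [0, 0, 0]],
    [30, [0, 0, 0], [0, 0, 0]],
    [30, [0, 0, 0], [0, 0, 0]]
  ]
}}

```text
time: 14.38
eef_pos: [0.5361, 0.1934, 0.1632]
tool_rot: [[0.998, 0.061, 0.0], [0.061, -0.998, 0.0], [0.0, -0.0, -1.0]]
ft_force: [0.1, 0.7, -0.8]
opening: 0.039
gripper_force: 60.4
```

Request:
{"api": "step_arm", "payload": {
  "plan": [
    [30, [0, 0, 1], [0, 0, 0]],
    [30, [0, 0, 0], [0, 0, 0]]
  ]
}}

```text
time: 14.55
eef_pos: [0.5361, 0.1934, 0.1622]
tool_rot: [[0.998, 0.061, 0.0], [0.061, -0.998, 0.0], [0.0, -0.0, -1.0]]
ft_force: [-0.6, 0.6, -1.2]
opening: 0.0389
gripper_force: 60.4
```

Request:
{"api": "step_arm", "payload": {
  "plan": [
    [30, [0, 0, 1], [0, 0, 0]],
    [30, [0, 0, 0], [0, 0, 0]]
  ]
}}

```text
time: 14.72
eef_pos: [0.5359, 0.1933, 0.161]
tool_rot: [[0.998, 0.061, 0.0], [0.061, -0.998, 0.0], [0.0, -0.0, -1.0]]
ft_force: [0.6, 0.0, -1.0]
opening: 0.0386
gripper_force: 60.4
```

Request:
{"api": "step_arm", "payload": {
  "plan": [
    [30, [0, 0, 1], [0, 0, 0]],
    [30, [0, 0, 1], [0, 0, 0]],
    [30, [0, 0, 0], [0, 0, 0]]
  ]
}}

```text
time: 14.97
eef_pos: [0.5359, 0.1933, 0.1588]
tool_rot: [[0.998, 0.061, -0.0], [0.061, -0.998, -0.0], [-0.0, 0.0, -1.0]]
ft_force: [-0.8, -0.6, -1.2]
opening: 0.0386
gripper_force: 60.4
```

Request:
{"api": "step_arm", "payload": {
  "plan": [
    [30, [0, 0, 0.7], [0, 0, 0]],
    [30, [0, 0, 0.5], [0, 0, 0]],
    [30, [0, 0, 0], [0, 0, 0]]
  ]
}}

```text
time: 15.22
eef_pos: [0.5359, 0.1933, 0.1577]
tool_rot: [[0.998, 0.061, -0.0], [0.061, -0.998, 0.0], [-0.0, -0.0, -1.0]]
ft_force: [-0.3, -0.1, -0.8]
opening: 0.0392
gripper_force: 60.4
```

Request:
{"api": "step_arm", "payload": {
  "plan": [
    [30, [0, 0, 0.5], [0, 0, 0]],
    [30, [0, 0, 0.5], [0, 0, 0]],
    [30, [0, 0, 0], [0, 0, 0]]
  ]
}}

```text
time: 15.47
eef_pos: [0.5359, 0.1933, 0.1568]
tool_rot: [[0.998, 0.061, -0.0], [0.061, -0.998, 0.0], [-0.0, -0.0, -1.0]]
ft_force: [-0.3, -0.2, -1.1]
opening: 0.039
gripper_force: 60.4
```

Request:
{"api": "step_arm", "payload": {
  "plan": [
    [30, [0, 0, 0.5], [0, 0, 0]],
    [30, [0, 0, 0], [0, 0, 0]]
  ]
}}

```text
time: 15.63
eef_pos: [0.5359, 0.1934, 0.1563]
tool_rot: [[0.998, 0.061, -0.0], [0.061, -0.998, 0.0], [-0.0, -0.0, -1.0]]
ft_force: [0.5, 0.3, -0.6]
opening: 0.0389
gripper_force: 60.4
```

Request:
{"api": "step_arm", "payload": {
  "plan": [
    [30, [0, 0, 0.5], [0, 0, 0]],
    [30, [0, 0, 0], [0, 0, 0]]
  ]
}}

```text
time: 15.8
eef_pos: [0.5359, 0.1933, 0.1558]
tool_rot: [[0.998, 0.061, -0.0], [0.061, -0.998, 0.0], [-0.0, -0.0, -1.0]]
ft_force: [0.3, -0.2, -1.2]
opening: 0.0388
gripper_force: 60.4
```

Request:
{"api": "step_arm", "payload": {
  "plan": [
    [30, [0, 0, 0.5], [0, 0, 0]],
    [30, [0, 0, 0], [0, 0, 0]]
  ]
}}

```text
time: 15.97
eef_pos: [0.5359, 0.1933, 0.1553]
tool_rot: [[0.998, 0.061, -0.0], [0.061, -0.998, 0.0], [-0.0, -0.0, -1.0]]
ft_force: [0.2, -0.7, -0.1]
opening: 0.0386
gripper_force: 60.4
```

Request:
{"api": "step_arm", "payload": {
  "plan": [
    [30, [0, 0, 0.5], [0, 0, 0]],
    [30, [0, 0, 0], [0, 0, 0]]
  ]
}}

```text
time: 16.13
eef_pos: [0.5359, 0.1933, 0.1548]
tool_rot: [[0.998, 0.061, -0.0], [0.061, -0.998, 0.0], [-0.0, -0.0, -1.0]]
ft_force: [0.5, 0.0, -0.5]
opening: 0.0387
gripper_force: 60.4
```

Request:
{"api": "step_arm", "payload": {
  "plan": [
    [30, [0, 0, 0.5], [0, 0, 0]],
    [30, [0, 0, 0], [0, 0, 0]],
    [30, [0, 0, 0], [0, 0, 0]]
  ]
}}

```text
time: 16.38
eef_pos: [0.536, 0.1933, 0.1543]
tool_rot: [[0.998, 0.061, -0.0], [0.061, -0.998, 0.0], [-0.0, -0.0, -1.0]]
ft_force: [-0.6, 0.9, -2.2]
opening: 0.0389
gripper_force: 60.4
```

Run:
```python
from h import *
for i in range(3):
    d=imaging.get_image('scene'); s=status.sense(); print(s['eef_pos'],s['ft_force'])
p=s['eef_pos'];b=d['img'].astype(int);a=load('scene5')['img'].astype(int)
u,v=proj(d,[p[0],p[1],.162])[0].round().astype(int); print(u,v)
for du in(-4,0,4):
  print(b[v-8:v+18,u+du].mean(1).round().astype(int)); print(' ',a[v-8:v+18,u+du].mean(1).round().astype(int))
```

```text
[0.53597233 0.19334796 0.15435042] [-0.05186677  1.40724733 -1.5636866 ]
[0.5359525  0.193322   0.15434893] [ 0.57911212 -0.23738745 -1.84209969]
[0.53596645 0.19335989 0.15437027] [-0.44918047 -0.06070348 -1.27967001]
286 171
[145 180 175 175 174 172 167 165 165 166 154  47  48  51 134 236 226 177
 179 190 160 160 162 162 163 164]
  [198  40  52  56  56  56  55  57  57  56  57  56  53  56 140 241 227 180
 182 194 163 164 164 165 165 167]
[183 179 155 156 153 152 152 151 152 152 147  99  49  52  48 119 240 245
 175 191 198 140 163 163 163 163]
  [225 237  57  52  55  55  54  58  57  57  57  57  57  54  50 121 242 246
 178 193 200 141 164 165 165 166]
[173 167 170 154 145 145 142 142 142 145 137  41  44  53 104 205 241 237
 231 176 210 169 163 163 164 165]
  [224 207 238 125  48  56  57  55  56  57  57  57  55  53 105 208 242 238
 233 178 213 171 164 167 167 168]
```

Run:
```python
from h import *
d=load('scene7'); o=np.array([.478,.190]);c,n=np.cos(.06),np.sin(.06)
for zb in(.160,.162,.164,.166):
    print(zb,'rim',proj(d,[.536-.57*.02,.1933+.82*.02,zb])[0].round(2))
for H in(.150,.153,.156,.159):
    for y in(.041,.045):
        # point at column 286
        xs=np.linspace(0,.1,200);P=[[o[0]+c*x-n*y,o[1]+n*x+c*y,H+.008] for x in xs];q=proj(d,P);i=np.abs(q[:,0]-286).argmin();print(H,y,q[i].round(2),end=' ')
    print()
```

```text
0.16 rim [285.53 175.48]
0.162 rim [285.56 174.74]
0.164 rim [285.6 174. ]
0.166 rim [285.64 173.25]
0.15 0.041 [285.98 182.  ] 0.15 0.045 [285.95 182.96] 
0.153 0.041 [286.04 180.87] 0.153 0.045 [286.01 181.82] 
0.156 0.041 [285.92 179.68] 0.156 0.045 [286.07 180.68] 
0.159 0.041 [285.98 178.54] 0.159 0.045 [285.95 179.48]
```

Request:
{"api": "step_arm", "payload": {
  "plan": [
    [30, [0, 0, 0.5], [0, 0, 0]],
    [30, [0, 0, 0], [0, 0, 0]]
  ]
}}

```text
time: 16.7
eef_pos: [0.5361, 0.1934, 0.154]
tool_rot: [[0.998, 0.061, 0.0], [0.061, -0.998, 0.0], [0.0, -0.0, -1.0]]
ft_force: [0.2, -0.6, 0.5]
opening: 0.0391
gripper_force: 60.5
```

Request:
{"api": "step_arm", "payload": {
  "plan": [
    [30, [0, 0, 0.5], [0, 0, 0]],
    [30, [0, 0, 0], [0, 0, 0]]
  ]
}}

```text
time: 16.87
eef_pos: [0.5362, 0.1934, 0.1538]
tool_rot: [[0.998, 0.061, 0.001], [0.061, -0.998, 0.0], [0.001, -0.0, -1.0]]
ft_force: [-2.1, -0.4, 6.9]
opening: 0.0388
gripper_force: 61.1
```

Request:
{"api": "step_arm", "payload": {
  "plan": [
    [30, [0, 0, 0.5], [0, 0, 0]],
    [30, [0, 0, 0], [0, 0, 0]]
  ]
}}

```text
time: 17.03
eef_pos: [0.5363, 0.1934, 0.1537]
tool_rot: [[0.998, 0.061, 0.001], [0.061, -0.998, 0.0], [0.001, 0.0, -1.0]]
ft_force: [-3.8, -3.0, 12.7]
opening: 0.0389
gripper_force: 61.6
```

Request:
{"api": "step_arm", "payload": {
  "plan": [
    [30, [0, 0, -0.5], [0, 0, 0]],
    [30, [0, 0, 0], [0, 0, 0]],
    [38, [0, 0, 0], [0, 0, 0]],
    [40, [0, 0, 0], [0, 0, 0]],
    [42, [0, 0, 0], [0, 0, 0]],
    [44, [0, 0, 0], [0, 0, 0]],
    [48, [0, 0, 0], [0, 0, 0]],
    [54, [0, 0, 0], [0, 0, 0]],
    [60, [0, 0, 0], [0, 0, 0]],
    [64, [0, 0, 0], [0, 0, 0]],
    [64, [0, 0, 0], [0, 0, 0]]
  ]
}}

```text
time: 17.95
eef_pos: [0.5359, 0.1933, 0.1533]
tool_rot: [[0.998, 0.061, -0.0], [0.061, -0.998, 0.0], [-0.0, -0.0, -1.0]]
ft_force: [0.1, 0.6, -0.5]
opening: 0.0639
gripper_force: 0.0
```

Released with no residual contact; lift away slowly and check the bottle.

Request:
{"api": "step_arm", "payload": {
  "plan": [
    [70, [0, 0, -5], [0, 0, 0]],
    [70, [0, 0, -10], [0, 0, 0]],
    [70, [0, 0, -15], [0, 0, 0]],
    [70, [0, 0, -20], [0, 0, 0]],
    [70, [0, 0, -25], [0, 0, 0]],
    [70, [0, 0, -25], [0, 0, 0]],
    [70, [0, 0, -25], [0, 0, 0]],
    [70, [0, 0, -25], [0, 0, 0]],
    [70, [0, 0, -20], [0, 0, 0]],
    [70, [0, 0, 0], [0, 0, 0]],
    [70, [0, 0, 0], [0, 0, 0]]
  ]
}}

```text
time: 18.87
eef_pos: [0.5363, 0.1937, 0.3253]
tool_rot: [[0.998, 0.061, 0.003], [0.061, -0.998, 0.001], [0.003, -0.001, -1.0]]
ft_force: [-0.5, 0.3, -0.1]
opening: 0.07
gripper_force: 0.0
```

Run:
```python
from h import *
d=grab('scene','scene8'); s=status.sense(); print(s['eef_pos'],s['ft_force'])
b=d['img'].astype(int);a=load('scene5')['img'].astype(int);a0=load('scene0')['img'].astype(int)
m=(np.abs(b-a).max(2)>30).astype(np.uint8); 
print('expected base/cap top',proj(d,[[.536,.1933,.161],[.536,.1933,.25]]).round(1))
n,l,st,ce=cv2.connectedComponentsWithStats(m); print([(x.tolist(),c.round().tolist()) for x,c in zip(st,ce) if x[4]>40][1:])
u=286
for v in range(128,178,4): print(v,''.join('#' if m[v,x] else '.' for x in range(262,312)))
m0=(np.abs(b-a0).max(2)>40).astype(np.uint8)
n,l,st,ce=cv2.connectedComponentsWithStats(m0); print([x.tolist() for x in st if x[4]>20][1:])
```

```text
[0.53589919 0.19334748 0.32402022] [ 0.02434696  0.456781   -0.92822475]
expected base/cap top [[285.8 171.4]
 [287.6 137.3]]
[([221, 0, 33, 3, 75], [235.0, 1.0]), ([218, 0, 97, 158, 7456], [263.0, 68.0]), ([277, 134, 19, 41, 592], [286.0, 154.0]), ([294, 170, 20, 7, 105], [303.0, 173.0]), ([502, 223, 10, 40, 238], [508.0, 246.0]), ([241, 228, 17, 40, 446], [247.0, 245.0]), ([435, 232, 63, 33, 1136], [463.0, 246.0]), ([251, 260, 41, 15, 388], [272.0, 267.0]), ([358, 261, 154, 68, 3531], [460.0, 298.0])]
128 ######............................................
132 #####.............................................
136 #####.#............##############.................
140 #####.#...........###############.................
144 ...................#############..................
148 .................###############..................
152 ................###############...................
156 .................#################................
160 .................##....#.########.................
164 ...................##############.................
168 ...............##################.................
172 .................###############...###############
176 ..................................#############...
[[269, 0, 46, 88, 2623], [260, 134, 66, 59, 1370], [291, 155, 5, 10, 26], [325, 220, 34, 14, 248], [314, 224, 10, 5, 23], [241, 228, 17, 40, 320], [436, 232, 62, 33, 1062], [251, 260, 41, 15, 371]]
```

```bash
python3 -c "
from workcell import ctrl
print(ctrl.sign_off())"
```

```text
the job is handed in; nothing more can be done
None
```

I folded the step down level and set the white screw-capped bottle upright on it inside the lip; image differences after release show it standing there and no sign of the other items moving. The job is handed in at about 19 s, with the tool force on the step peaking near 13 N in the readings I took.

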